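# Packing plaster pedestals into a sloping crate

## Task

Finish packing the sloping divided crate: put the pedestal that stands on the table and the one that has toppled over the wooden batten into the two free end cells, one in each, standing squarely on their feet on the cell floor like the one already packed in the middle. The plaster is brittle and the false floors of the free cells sit at unknown heights, so feel for the floor and set each one down gently, neither dropping nor forcing it. Leave the packed pedestal, the brush and the jar of tools where they are.

Things in the scene. Friction and masses are not known exactly. Their poses are not given: they have to be found in the camera images.
- standing: Standing plaster pedestal 120 mm tall, 0.3 kg: foot 62 x 62 x 20 mm, column 32 mm in diameter, eight-sided head 44 mm across flats over the top 30 mm (four flats parallel to the foot's sides). Origin: centre of the foot's underside; z along the column to the head, x and y square to the foot's sides. It stands on the table, turned any way.
- fallen: Toppled plaster pedestal 120 mm tall, 0.3 kg: foot 62 x 62 x 20 mm, column 32 mm in diameter, eight-sided head 44 mm across flats over the top 30 mm (four flats parallel to the foot's sides). Origin: centre of the foot's underside; z along the column to the head, x and y square to the foot's sides. Its column lies across the batten, head towards the robot and 15 degrees up, two head flats upright.
- packed: A third, identical pedestal (same sizes and axes), already packed in the crate's middle cell; to be left alone.
- crate: Wooden crate, three cells in a row, fixed, sloping 0.30 rad down to the robot. Outside 84 x 236 mm; bottom board and walls 8 mm thick, walls 45 mm high over the board; cells 68 x 68 mm, 76 mm apart. Origin: centre of the board's underside; x up the slope, y along the row, z out of the cells. Friction holds a false floor in each end cell at an unknown 2 to 16 mm over the board: do not push it down.
- cell_left (a point): Centre of the left (+y) end cell on the top face of the bottom board (false floor at its lowest), axes as the crate; the wall tops are 45 mm above it along z.
- cell_right (a point): The same for the right (-y) end cell.
- rest: Fixed dark wooden batten, 14 x 100 x 32 mm tall, long along its y; origin at the centre of its underside. The toppled pedestal lies across it.
- tool_jar: Glass jar 72 mm in diameter and 90 mm tall with modelling tools up to 165 mm above the table; origin at the centre of its underside; bystander.
- brush: Brush 170 mm long lying on the table in front of the crate; bystander.

How it is judged:
At the end, for the whole second after the job is handed in: Both pedestals are in the end cells, one in each: foot centre within 6 mm of the cell's centre along each crate axis and resting on the false floor (underside at most 21 mm above the bottom board), column within 0.07 rad of square to the board, head up, at rest (under 0.02 m/s) and released (((x of standing in the frame of cell_left between -0.006 and 0.006 m and y of standing in the frame of cell_left between -0.006 and 0.006 m and z of standing in the frame of cell_left between -0.004 and 0.021 m) or (x of standing in the frame of cell_right between -0.006 and 0.006 m and y of standing in the frame of cell_right between -0.006 and 0.006 m and z of standing in the frame of cell_right between -0.004 and 0.021 m)) and angle between the z axis of each of standing, fallen and the z axis of crate, either way round below 0.07 rad and angle between each of standing, fallen's own z axis and vertical below 0.6 rad and linear speed of each of standing, fallen below 0.02 m/s and contact force between the fingers and standing below 0.2 N and ((x of fallen in the frame of cell_left between -0.006 and 0.006 m and y of fallen in the frame of cell_left between -0.006 and 0.006 m and z of fallen in the frame of cell_left between -0.004 and 0.021 m) or (x of fallen in the frame of cell_right between -0.006 and 0.006 m and y of fallen in the frame of cell_right between -0.006 and 0.006 m and z of fallen in the frame of cell_right between -0.004 and 0.021 m)) and contact force between the fingers and fallen below 0.2 N); the robot touches nothing.
It fails at once if a pedestal being packed is knocked or pressed against the crate with more than 80 N (contact force between any of standing, fallen and crate above 80 N).
It fails at once if a pedestal is dropped or thrust into a cell (faster than 0.3 m/s inside it) (((distance between standing and cell_left below 0.05 m or distance between standing and cell_right below 0.05 m) and linear speed of standing above 0.3 m/s) or ((distance between fallen and cell_left below 0.05 m or distance between fallen and cell_right below 0.05 m) and linear speed of fallen above 0.3 m/s)).
It fails at once if the pedestal already packed is moved more than 10 mm (distance of packed from where it was at the start of the episode above 0.01 m).
It fails at once if the brush or the tool jar is moved more than 30 mm (distance of any of tool_jar, brush from where it was at the start of the episode above 0.03 m).
It also fails if it takes over 64 s, if anything falls off the work surface, if the arm or the gripper's body presses on something with over 40 N, if the wrist force passes 120 N, or if a joint passes its speed limit or range.

## Robot

A 6-joint arm with a two-finger parallel gripper is mounted at the origin on the work surface. World frame = base frame: x ahead of the robot, y to its left, z up, the work surface at z = 0. Lengths are in m, angles in rad, forces in N, time in s.
With the tool pointing down it reaches from about 0.35 to 0.775 m from the base axis. Payload 7.3 kg.
Tool frame: the origin (TCP) lies on the front face of the gripper's body, between the roots of the fingers; the fingertips stand ahead of it and the grasp point (between the pads) lies 47 mm ahead of it (finger_overhang is the z of the fingertips in the tool frame, in m); z points along the fingers, y is the line along which they close (so a half turn about z gives the same grasp; the last joint's range is limited). The gripper opens to 92 mm and grips with 3 to 60 N. Pads are 19 mm wide; open, the fingers measure 130 mm over their backs; the gripper's body (75 mm by 190 mm) begins 47 mm behind the grasp point.
Start: joints at [1.115, 0.342, 1.524, -0, 1.275, -0.146], TCP at [0.16, 0.5, 0.292] pointing down, gripper open.
Joint ranges: [-2.53, 2.53], [-0.77, 2.02], [0.04, 2.7], [-1, 4.14], [0.28, 2.66], [-3.11, 3.11]. Speed limits (rad/s): [2.57, 2.57, 3.14, 3.14, 3.14, 3.14].

## Interface

Orientations are given as [roll, pitch, yaw] about the fixed x, y, z axes, in that order (R = Rz(yaw) Ry(pitch) Rx(roll)).
In Python, from cell import * gives the robot as it stands. The module is installed in compiled form; this text tells all that it offers.
- The arm moves only by the tool arm_command, never from a script. Its argument "series" is a list of rows, each an object of numbers: "x", "y", "z": the shift along the tool's x, y, z in mm; "rx", "ry", "rz": the turn, a rotation vector about the tool's x, y, z in degrees. A call has 1 to 20 rows; each row is the pose to reach, as a shift and turn from the pose commanded when the call began, along the tool's axes at that moment; what a row does not reach only later rows make up. A row lasts 1/10 s, in which the tool goes at most 50 mm and 8.59 degrees, less where a joint would pass 70% of its speed; a pose out of reach is approached as far as the arm can. A call with a gripper value outside its range is refused whole. "hand" is the finger opening in mm, from 0 to 91.8, set as the call begins (left out, the last holds). The fingers move at their own pace and stop on an object; "squeeze" is the grip in N (left out, the last holds). Time passes only in rows, so rows that repeat a pose let the fingers close. It gives the time, the measured TCP pose, the force, the opening and the grip force at its end, in the units of the state.
- observe(): the state, without advancing time (a new reading comes with each control period).
- read_camera(name): name is "side" or "top" or "wrist"; returns a dict with "pixels" (400x640x3 uint8, blue, green, red), "K" (3x3 intrinsics, pixels), "rvec" (rotation vector, rad) and "tvec" (3), from world to camera coordinates, as OpenCV has them. Camera axes: x right, y down, z forward; pixel columns grow to the right and rows downward; lengths in m; the calibration is good to about 2 mm. A picture is of the moment at which its call begins. There is no depth.
- hand_in(): hands the job in; it is judged then, once.
Trained networks look in a picture, given as the dict that the camera call returned (one of the last four; its "shot" number tells which), for a name from the list of things; names that differ only in an ending like _2 or _b are one class to them, and where a whole thing is asked for, a point or a joint stands for the part that bears it (a point fixed in the world has none). Each returns a list of dicts, best first, with "confidence" (0 to 1); they miss things now and then, are a little off and sometimes report something else, mostly with a low value. They report only what shows in the picture. A call takes as long as a camera call.
- boxes_of(picture, query): "point" ([x, y, z] in m, in world coordinates, good to about 4 mm: the middle of the surface that is visible of it).
- trace(picture, query): "pixels" (400x640 bool, what is visible of it).
- mark_of(picture, query): "point" ([x, y, z] in m, in world coordinates, good to about 4 mm: a listed point, or the origin of a listed thing).
The state is a dict: "time": time; "qpos": joint angles; "qvel": joint speeds; "joint_efforts": joint torques, N m; "tool_pos": TCP position; "tool_rot": TCP orientation; "contact_force": force on the tool from outside, world axes, zero at the start; "torque": the same for the moment, N m; "opening": finger opening in m; "grip_force": force on a finger pad.
Only numpy, scipy, OpenCV 4.12 (cv2) and the standard library are available. Lean on these libraries where they do the work, as an engineer would, in place of code of your own. Each camera call takes 0.05 s, during which the arm holds its last target. There are 200 camera calls.

## Working session

There is one attempt and no reset: what is moved stays moved. The work goes in short steps, Python scripts to look and compute and a tool call to move; the robot and the scene stay as the last step left them, time stands still between calls to the robot, and variables do not carry over. Pictures are saved under pics/ and viewed, at most 10 in all, crops included, and the job is handed in when it is done.

Besides the shell and the picture viewer there is one more tool, called after "Emit:" as name(argument=value, ...), one argument or row to a line, values as JSON. arm_command: Moves the arm, as the interface text tells. Its arguments: {"type":"object","properties":{"series":{"type":"array"},"hand":{"type":"number"},"squeeze":{"type":"number"}},"required":["series"]}

```bash
mkdir -p pics; cat > look.py <<'E'
from cell import *
import cv2, numpy as np
E
python3 - <<'E'
from look import *
s=observe(); print({k:np.round(v,3).tolist() for k,v in s.items()})
for n in ("side","top"):
    p=read_camera(n); cv2.imwrite(f"pics/{n}0.png",p["pixels"])
    R=cv2.Rodrigues(p["rvec"])[0]; print(n,"cam at",np.round(-R.T@np.array(p["tvec"]).ravel(),3),np.round(p["K"][0],0))
    for q in ("standing","fallen","packed","crate","cell_left","cell_right","rest","tool_jar","brush"):
        print(q,[(np.round(m["point"],4).tolist(),round(m["confidence"],2)) for m in mark_of(p,q)[:3]])
E
```

```text
{'time': 0.0, 'qpos': [1.115, 0.343, 1.525, 0.0, 1.275, -0.146], 'qvel': [-0.0, -0.0, -0.002, -0.0, -0.0, 0.0], 'joint_efforts': [0.0, -43.124, -24.422, 0.072, 0.056, -0.0], 'tool_pos': [0.16, 0.5, 0.292], 'tool_rot': [-3.14, -0.0, 2.832], 'contact_force': [-0.435, 0.269, -1.049], 'torque': [0.027, -0.01, 0.066], 'grip_force': 0.0, 'opening': 0.092}
side cam at [ 0.101 -0.557  0.894] [463.   0. 314.]
standing [([0.6028, 0.3113, -0.0008], 0.89)]
fallen [([0.5887, 0.0793, 0.0332], 0.68)]
packed [([0.5419, -0.1844, 0.0684], 0.56), ([0.5451, -0.1842, 0.0563], 0.51)]
crate []
cell_left [([0.5318, -0.1122, 0.0662], 0.71)]
cell_right [([0.5517, -0.2618, 0.0685], 0.64)]
rest [([0.5128, 0.1048, 0.0033], 0.7)]
tool_jar [([0.4452, 0.2855, 0.001], 0.68)]
brush [([0.3903, -0.1371, -0.0007], 0.81)]
top cam at [0.417 0.032 1.002] [503.   0. 325.]
standing [([0.605, 0.3114, 0.0029], 0.75)]
fallen [([0.5882, 0.0771, 0.0318], 0.85)]
packed [([0.541, -0.1858, 0.0636], 0.6)]
crate [([0.5436, -0.1872, 0.0606], 0.92)]
cell_left [([0.533, -0.1127, 0.065], 0.57)]
cell_right [([0.554, -0.2597, 0.0639], 0.67)]
rest [([0.545, -0.1847, 0.0596], 0.68), ([0.5146, 0.1036, -0.0003], 0.65)]
tool_jar []
brush [([0.3863, -0.14, -0.0016], 0.67), ([0.5184, 0.1036, 0.0004], 0.17)]
```

View pics/top0.png

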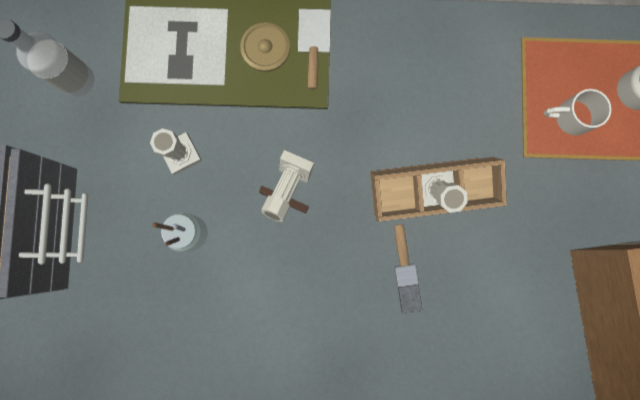

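View pics/side0.png

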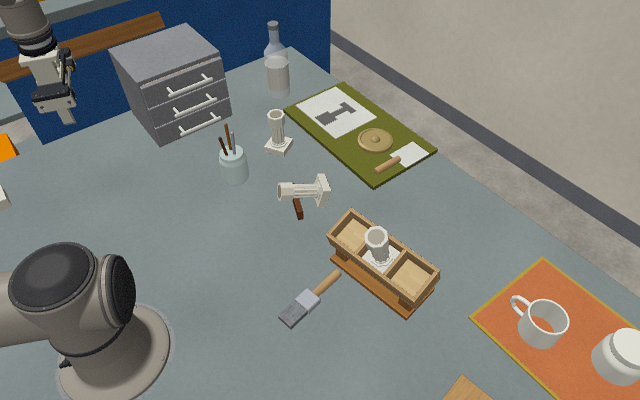

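The top view shows the standing foot at (180,152), the jar at (178,232), the fallen pedestal at (288,186) over the batten, the crate at (439,190) and the brush at (407,268). The network points agree with these. Next I'll refine the poses by fitting silhouettes.

```bash
cat > look.py <<'E'
from cell import *
import cv2, numpy as np
from scipy.optimize import minimize
from scipy.spatial.transform import Rotation as Ro
def box(c,s): return np.array([[c[i]+s[i]*d/2 for i,d in enumerate((a,b,e))] for a in(-1,1) for b in(-1,1) for e in(-1,1)])
def prism(r,n,z0,z1,ph=0):
    t=2*np.pi*np.arange(n)/n+ph; return np.array([[r*np.cos(a),r*np.sin(a),z] for z in(z0,z1) for a in t])
PED=[box((0,0,.01),(.062,.062,.02)),prism(.016,24,.02,.09),prism(.022/np.cos(np.pi/8),8,.09,.12,np.pi/8)]
# crate shell: its outer hull split into convex pieces (seen from above: closed box)
WALLS=[box((0,0,.0265),(.084,.236,.053))]
def T(x,y,z,R): M=np.eye(4); M[:3,:3]=R.as_matrix() if hasattr(R,'as_matrix') else R; M[:3,3]=x,y,z; return M
def proj(p,P): return cv2.projectPoints(np.asarray(P,float),p["rvec"],p["tvec"],p["K"],None)[0][:,0]
def sil(p,parts,M,S=3):
    im=np.zeros((400*S,640*S),np.uint8)
    for q in parts:
        u=proj(p,q@M[:3,:3].T+M[:3,3])
        h=cv2.convexHull((((u+.5)*S-.5)*16).astype(np.int32)); cv2.fillConvexPoly(im,h,255,cv2.LINE_AA,4)
    return cv2.resize(im,(640,400),interpolation=cv2.INTER_AREA)/255.
def fit(views,parts,mk,x0,step,ignore=None):
    def cost(v):
        M=mk(v); c=0
        for p,m in views:
            s=sil(p,parts,M); w=1 if ignore is None else ~ignore[p["shot"]]
            c+=(abs(s-m)*w).sum()/m.sum()
        return c
    x0=np.array(x0,float); 
    for k in range(2):
        sx=np.vstack([x0]+[x0+np.eye(len(x0))[i]*step[i]/(1+k) for i in range(len(x0))])
        r=minimize(cost,x0,method="Nelder-Mead",options=dict(initial_simplex=sx,maxfev=260,xatol=1e-4,fatol=1e-4)); x0=r.x
    return r.x,r.fun
def mask(p,q):
    t=trace(p,q); return t[0]["pixels"] if t else None
up=lambda v:T(v[0],v[1],0,Ro.from_euler("z",v[2]))
# fallen: z axis level heading v[2], 15 deg up; y axis level
def fal(v):
    z=np.array([np.cos(v[2])*np.cos(.2618),np.sin(v[2])*np.cos(.2618),np.sin(.2618)]); y=np.array([-np.sin(v[2]),np.cos(v[2]),0])
    return T(v[0],v[1],.030,np.c_[np.cross(y,z),y,z])
cra=lambda v:T(v[0],v[1],v[2],Ro.from_euler("ZY",[v[3],-.30]))
E
cat > m1.py <<'E'
from look import *
import cell
print([n for n in dir(cell) if "over" in n], getattr(cell,"finger_overhang",None))
P=[read_camera(n) for n in("side","top")]
def go(q,parts,mk,x0,step,ign=None):
    V=[(p,mask(p,q)) for p in P]; V=[v for v in V if v[1] is not None]
    print(q,"views",len(V),[int(v[1].sum()) for v in V])
    for S in ([V]+[[v] for v in V] if len(V)>1 else [V]): print("  ",*[np.round(a,4) for a in fit(S,parts,mk,x0,step,ign)])
go("standing",PED,up,[.604,.311,.5],[.01,.01,.3])
go("fallen",PED,fal,[.588,.078,2.8],[.01,.01,.2])
pk={p["shot"]:cv2.dilate(mask(p,"packed").astype(np.uint8),np.ones((5,5)))>0 for p in P}
go("crate",WALLS,cra,[.543,-.186,.06,.1],[.01,.01,.01,.1],pk)
for p in P:
    for q in("crate","fallen","standing","packed"): 
        m=mask(p,q)
        if m is not None: c=cv2.findContours(m.astype(np.uint8),0,2)[0]; cv2.drawContours(p["pixels"],c,-1,(0,0,255),1)
t=np.vstack([P[0]["pixels"][120:330,220:460],P[1]["pixels"][120:240,240:480][:, :240],])
a=cv2.resize(P[0]["pixels"][95:325,220:450],None,fx=2.4,fy=2.4,interpolation=2); cv2.imwrite("pics/s1.png",a)
E
python3 m1.py
```

```text
['finger_overhang'] 0.0655
standing views 2 [832, 1423]
   [0.605  0.3124 0.5258] 0.159
   [0.6039 0.3144 0.5389] 0.0747
   [0.6057 0.3115 0.5258] 0.0431
fallen views 2 [1033, 1705]
   [0.5893 0.0769 2.7584] 0.1802
   [0.5885 0.078  2.7562] 0.0722
   [0.5905 0.0757 2.7596] 0.069Traceback (most recent call last):
  File "m1.py", line 11, in <module>
    pk={p["shot"]:cv2.dilate(mask(p,"packed").astype(np.uint8),np.ones((5,5)))>0 for p in P}
                             ^^^^^^^^^^^^^^^^^^^^^^^
AttributeError: 'NoneType' object has no attribute 'astype'
```

```bash
python3 - <<'E'
s=open("m1.py").read().split("\n")
s=[l for l in s if not l.startswith(('go("st','go("fa'))]
i=[k for k,l in enumerate(s) if l.startswith("pk=")][0]
s[i]='pk={p["shot"]:cv2.dilate((sil(p,PED,cra([.543,-.186,.07,.1]))>.2).astype(np.uint8),np.ones((9,9)))>0 for p in P}'
open("m2.py","w").write("\n".join(s))
E
python3 m2.py
```

```text
['finger_overhang'] 0.0655
crate views 2 [5437, 5470]
   [ 0.5477 -0.1844  0.0536  0.1479] 0.3011
   [ 0.5179 -0.1924  0.0609  0.1014] 0.1935
   [ 0.5484 -0.1845  0.0562  0.1526] 0.0309
```

View pics/s1.png

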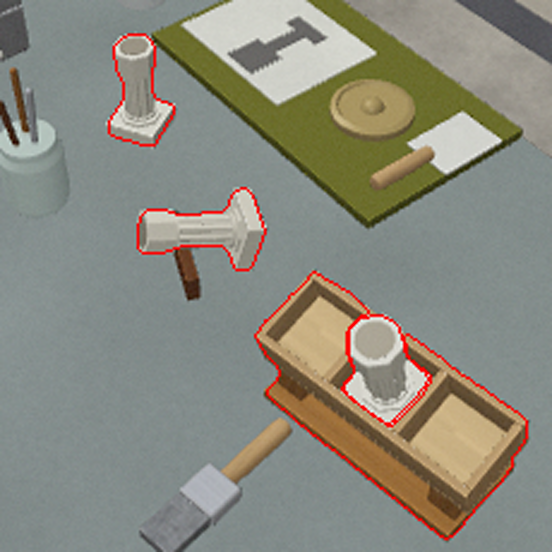

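The mask outlines fit well, but the side crate mask includes the stand. For the crate I'll use the rim corners in the side crop, at (315,272), (527,424), (258,337) and (461,500), together with the top silhouette.

```bash
cat > m3.py <<'E'
from look import *
P={n:read_camera(n) for n in("side","top")}
C=np.array([[.042,.118,.053],[.042,-.118,.053],[-.042,.118,.053],[-.042,-.118,.053]])
obs=np.array([[315,272],[527,424],[258,337],[461,500]])/2.4+[220,95]-.3
g=cv2.cvtColor(P["side"]["pixels"],6)
# bias of side camera at table level, treat as shift of world xy by b (side sees truth_top + b)
p=P["top"]; ign={p["shot"]:cv2.dilate((sil(p,PED,cra([.548,-.184,.064,.15]))>.2).astype(np.uint8),np.ones((9,9)))>0}
V=[(p,mask(p,"crate"))]
for z in(.048,.052,.056,.060,.064):
    r,f=fit(V,WALLS,lambda v:cra([v[0],v[1],z,v[2]]),[.548,-.184,.15],[.006,.006,.04],ign)
    X=cra([r[0],r[1],z,r[2]]); Y=C@X[:3,:3].T+X[:3,3]
    print(z,np.round(r,4),round(f,4),"side resid nobias",np.round((proj(P["side"],Y)-obs),1).tolist(),"biased mean",np.round((proj(P["side"],Y+[-.0019,.0026,0])-obs).mean(0),1))
for n in P:
    q=P[n]; s=cv2.resize(q["pixels"][140:240,360:520] if n=="top" else q["pixels"][195:325,320:450],None,fx=4 if n=="top" else 4,fy=4,interpolation=2); cv2.imwrite(f"pics/c_{n}.png",s)
E
python3 m3.py
```

```text
0.048 [ 0.5496 -0.1867  0.1496] 0.0225 side resid nobias [[1.7, 1.4], [3.0, 0.9], [0.5, 1.9], [4.2, 1.6]] biased mean [0.8 1.1]
0.052 [ 0.5491 -0.1857  0.1482] 0.02 side resid nobias [[1.4, 0.0], [2.8, -0.4], [0.1, 0.6], [3.9, 0.4]] biased mean [ 0.5 -0.2]
0.056 [ 0.5486 -0.1848  0.1487] 0.0211 side resid nobias [[1.0, -1.3], [2.6, -1.7], [-0.4, -0.7], [3.7, -0.9]] biased mean [ 0.2 -1.5]
0.06 [ 0.548  -0.1838  0.1489] 0.0263 side resid nobias [[0.6, -2.6], [2.4, -3.0], [-0.9, -1.9], [3.4, -2.1]] biased mean [-0.2 -2.8]
0.064 [ 0.5475 -0.1827  0.1491] 0.0341 side resid nobias [[0.1, -4.0], [2.2, -4.4], [-1.4, -3.3], [3.1, -3.4]] biased mean [-0.5 -4.1]
```

View pics/c_top.png

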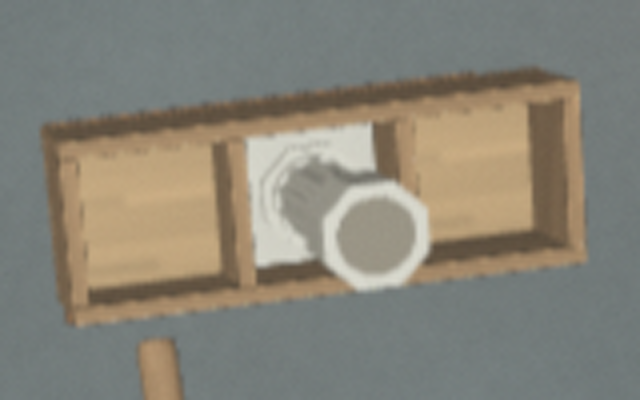

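```bash
cat >> look.py <<'E'
def row(pos,rot,s=None):
    "shift mm / turn deg in present tool axes to reach world TCP pos and rotation (Rotation)"
    s=s or observe(); R=Ro.from_euler("xyz",s["tool_rot"])
    return np.round(R.inv().apply(np.array(pos)-s["tool_pos"])*1e3,1).tolist(),np.round((R.inv()*rot).as_rotvec(degrees=True),2).tolist()
def dn(yaw): return Ro.from_euler("xyz",[np.pi,0,yaw])
E
python3 -c "
from look import *
print(row([.605,.312,.25],dn(2.097)),row([.605,.312,.152],dn(2.097)))"
```

```text
([-481.1, -43.4, 42.2], [0.0, -0.0, 42.1]) ([-481.1, -43.4, 140.2], [0.0, -0.0, 42.1])
```

Emit:
arm_command(
  series=[
    {"x":-481,"y":-43.5,"z":42,"rz":42.1},
    {"x":-481,"y":-43.5,"z":42,"rz":42.1},
    {"x":-481,"y":-43.5,"z":42,"rz":42.1},
    {"x":-481,"y":-43.5,"z":42,"rz":42.1},
    {"x":-481,"y":-43.5,"z":42,"rz":42.1},
    {"x":-481,"y":-43.5,"z":42,"rz":42.1},
    {"x":-481,"y":-43.5,"z":42,"rz":42.1},
    {"x":-481,"y":-43.5,"z":42,"rz":42.1},
    {"x":-481,"y":-43.5,"z":42,"rz":42.1},
    {"x":-481,"y":-43.5,"z":42,"rz":42.1},
    {"x":-481,"y":-43.5,"z":42,"rz":42.1},
    {"x":-481,"y":-43.5,"z":42,"rz":42.1},
    {"x":-481,"y":-43.5,"z":42,"rz":42.1},
    {"x":-481,"y":-43.5,"z":42,"rz":42.1},
  ],
  hand=91.8,
  squeeze=40,
)

```text
invalid input
```

Emit:
arm_command(
  series=[
    {"x":-481,"y":-43.5,"z":42,"rx":0,"ry":0,"rz":42.1},
    {"x":-481,"y":-43.5,"z":42,"rx":0,"ry":0,"rz":42.1},
    {"x":-481,"y":-43.5,"z":42,"rx":0,"ry":0,"rz":42.1},
    {"x":-481,"y":-43.5,"z":42,"rx":0,"ry":0,"rz":42.1},
    {"x":-481,"y":-43.5,"z":42,"rx":0,"ry":0,"rz":42.1},
    {"x":-481,"y":-43.5,"z":42,"rx":0,"ry":0,"rz":42.1},
    {"x":-481,"y":-43.5,"z":42,"rx":0,"ry":0,"rz":42.1},
    {"x":-481,"y":-43.5,"z":42,"rx":0,"ry":0,"rz":42.1},
    {"x":-481,"y":-43.5,"z":42,"rx":0,"ry":0,"rz":42.1},
    {"x":-481,"y":-43.5,"z":42,"rx":0,"ry":0,"rz":42.1},
    {"x":-481,"y":-43.5,"z":42,"rx":0,"ry":0,"rz":42.1},
    {"x":-481,"y":-43.5,"z":42,"rx":0,"ry":0,"rz":42.1},
  ],
)

```text
time: 3.3
tool_pos: [0.605, 0.3114, 0.2494]
tool_rot: [-3.14, -0.001, 2.096]
contact_force: [-0.4, -0.5, 0.6]
opening: 0.0921
grip_force: 0.0
```

```bash
python3 - <<'E'
from look import *
p=read_camera("wrist"); cv2.imwrite("pics/w1.png",p["pixels"]); m=mask(p,"standing")
print(m is not None and m.sum())
if m is not None:
    print(fit([(p,m)],PED,up,[.605,.312,.526],[.005,.005,.05]))
s=observe(); print(s["qpos"],s["time"])
E
```

```text
4928
(array([0.6026509 , 0.3125115 , 0.52485798]), np.float64(0.025346161191749428))
[ 3.65012725e-01  6.64607161e-01  1.09912033e+00  4.71894547e-04
  1.37827822e+00 -1.62250609e-01] 3.4
```

View pics/w1.png

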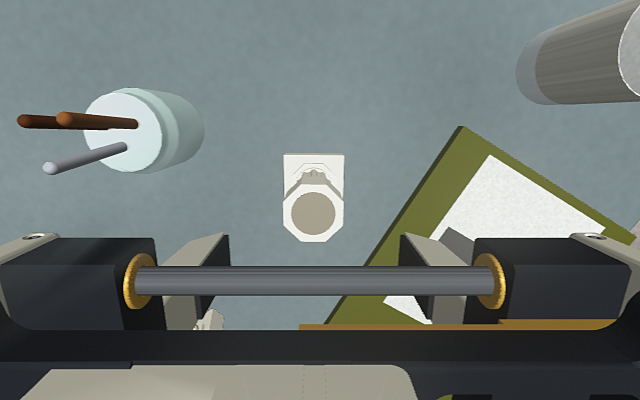

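Pedestal head is at (314,213), centred between the fingers, and the wrist fit agrees to within 2 mm. The jar at (145,130) is clear of the fingers.

Emit:
arm_command(
  series=[
    {"x":0,"y":-1,"z":40},
    {"x":0,"y":-1,"z":80},
    {"x":0,"y":-1,"z":97.5},
    {"x":0,"y":-1,"z":97.5},
    {"x":0,"y":-1,"z":97.5},
  ],
)

```text
invalid input
```

Emit:
arm_command(
  series=[
    {"z":0},
    {"z":0},
    {"z":0},
    {"z":0},
    {"z":0},
    {"z":0},
    {"z":0},
    {"z":0},
  ],
  hand=38,
  squeeze=40,
)

```text
invalid input
```

Emit:
arm_command(
  series=[
    {"x":0,"y":-1,"z":40,"rx":0,"ry":0,"rz":0},
    {"x":0,"y":-1,"z":80,"rx":0,"ry":0,"rz":0},
    {"x":0,"y":-1,"z":97.5,"rx":0,"ry":0,"rz":0},
    {"x":0,"y":-1,"z":97.5,"rx":0,"ry":0,"rz":0},
    {"x":0,"y":-1,"z":97.5,"rx":0,"ry":0,"rz":0},
  ],
)

```text
time: 3.9
tool_pos: [0.6036, 0.3125, 0.154]
tool_rot: [3.14, 0.0, 2.099]
contact_force: [0.4, 0.6, 0.8]
opening: 0.0918
grip_force: 0.0
```

Emit:
arm_command(
  series=[
    {"x":0,"y":0,"z":0,"rx":0,"ry":0,"rz":0},
    {"x":0,"y":0,"z":0,"rx":0,"ry":0,"rz":0},
    {"x":0,"y":0,"z":0,"rx":0,"ry":0,"rz":0},
    {"x":0,"y":0,"z":0,"rx":0,"ry":0,"rz":0},
    {"x":0,"y":0,"z":0,"rx":0,"ry":0,"rz":0},
    {"x":0,"y":0,"z":0,"rx":0,"ry":0,"rz":0},
    {"x":0,"y":0,"z":0,"rx":0,"ry":0,"rz":0},
    {"x":0,"y":0,"z":0,"rx":0,"ry":0,"rz":0},
  ],
  hand=38,
  squeeze=40,
)

```text
time: 4.7
tool_pos: [0.604, 0.3114, 0.1527]
tool_rot: [-3.141, -0.0, 2.097]
contact_force: [0.2, -0.3, 0.6]
opening: 0.0439
grip_force: 40.0
```

```bash
cat >> look.py <<'E'
CR=np.array([.549,-.1857,.0525,.148])
def cellM(side,cr=None): # +1 left, -1 right
    return cra(CR if cr is None else cr)@T(0,side*.076,.008,np.eye(3))
E
python3 - <<'E'
from look import *
M=cellM(-1); print(np.round(M[:3,3],4), np.round(cellM(1)[:3,3],4))
R=Ro.from_matrix(M[:3,:3])*Ro.from_euler("xyz",[np.pi,0,np.pi/2])
for h in(.14,.075): 
    pos=M[:3,3]+M[:3,2]*(h+.1525); print(h,np.round(pos,4),row(pos,R))
print(np.round(R.as_euler("xyz"),3))
E
```

```text
[ 0.5579 -0.2612  0.0601] [ 0.5355 -0.1109  0.0601]
0.14 [ 0.4724 -0.274   0.3396] ([-440.1, -407.9, -186.8], [-16.99, -3.25, 21.51])
0.075 [ 0.4914 -0.2711  0.2775] ([-447.1, -390.0, -124.7], [-16.99, -3.25, 21.51])
[2.842 0.    1.719]
```

Emit:
arm_command(
  series=[
    {"x":0,"y":0,"z":-40,"rx":0,"ry":0,"rz":0},
    {"x":0,"y":0,"z":-85,"rx":0,"ry":0,"rz":0},
    {"x":0,"y":0,"z":-130,"rx":0,"ry":0,"rz":0},
    {"x":-30,"y":-30,"z":-170,"rx":0,"ry":0,"rz":0},
    {"x":-60,"y":-60,"z":-210,"rx":0,"ry":0,"rz":0},
    {"x":-92,"y":-87,"z":-235,"rx":-2,"ry":0,"rz":3},
    {"x":-127,"y":-119,"z":-235,"rx":-4,"ry":-1,"rz":6},
    {"x":-162,"y":-151,"z":-235,"rx":-6,"ry":-1,"rz":9},
    {"x":-197,"y":-183,"z":-235,"rx":-9,"ry":-1.5,"rz":12},
    {"x":-232,"y":-215,"z":-235,"rx":-11,"ry":-2,"rz":15},
    {"x":-267,"y":-247,"z":-235,"rx":-13,"ry":-2.5,"rz":18},
    {"x":-302,"y":-279,"z":-235,"rx":-15,"ry":-3,"rz":20},
    {"x":-337,"y":-311,"z":-235,"rx":-17,"ry":-3.25,"rz":21.5},
    {"x":-372,"y":-343,"z":-235,"rx":-17,"ry":-3.25,"rz":21.5},
    {"x":-407,"y":-375,"z":-235,"rx":-17,"ry":-3.25,"rz":21.5},
    {"x":-435,"y":-400,"z":-225,"rx":-17,"ry":-3.25,"rz":21.5},
    {"x":-440,"y":-408,"z":-187,"rx":-17,"ry":-3.25,"rz":21.5},
    {"x":-444,"y":-399,"z":-150,"rx":-17,"ry":-3.25,"rz":21.5},
    {"x":-447,"y":-390,"z":-125,"rx":-17,"ry":-3.25,"rz":21.5},
    {"x":-447,"y":-390,"z":-125,"rx":-17,"ry":-3.25,"rz":21.5},
  ],
)

```text
time: 6.7
tool_pos: [0.49, -0.2696, 0.2731]
tool_rot: [2.848, -0.008, 1.719]
contact_force: [-0.3, 0.4, -3.6]
opening: 0.0434
grip_force: 40.0
```

```bash
cat > m4.py <<'E'
from look import *
import sys
obj,tag=sys.argv[1],sys.argv[2]
P=[read_camera(n) for n in("side","top")]; o=[]
s=observe(); R=Ro.from_euler("xyz",s["tool_rot"]); print("t",s["time"],np.round(s["tool_pos"],4))
for p,n in zip(P,("side","top")):
    m=mask(p,obj); print(n,None if m is None else m.sum(), [np.round(k["point"],4) for k in mark_of(p,obj)[:1]])
    im=p["pixels"].copy()
    E=T(*(np.array(s["tool_pos"])+R.apply([0,0,.1525])),R*Ro.from_euler("x",np.pi))
    c=cv2.findContours((sil(p,PED[:2],E)>.5).astype(np.uint8),0,2)[0]; cv2.drawContours(im,c,-1,(0,255,0),1)
    cr=cra(CR); C=np.array([[a,b,.053] for a,b in((-.042,.118),(.042,.118),(.042,-.118),(-.042,-.118))]); 
    u=proj(p,C@cr[:3,:3].T+cr[:3,3]); cv2.polylines(im,[np.int32(np.round(u))],True,(255,0,0),1)
    if m is not None: cv2.drawContours(im,cv2.findContours(m.astype(np.uint8),0,2)[0],-1,(0,0,255),1)
    x,y=proj(p,[E[:3,3]])[0]; x,y=int(x),int(y); o.append(cv2.resize(im[max(y-70,0):y+70,max(x-65,0):x+65],(390,420),interpolation=2))
cv2.imwrite(f"pics/{tag}.png",np.hstack(o))
E
python3 m4.py standing h1
```

```text
t 6.8 [ 0.4912 -0.2708  0.2778]
side 651 []
top 1443 [array([ 0.5347, -0.2638,  0.1318])]
```

View pics/h1.png

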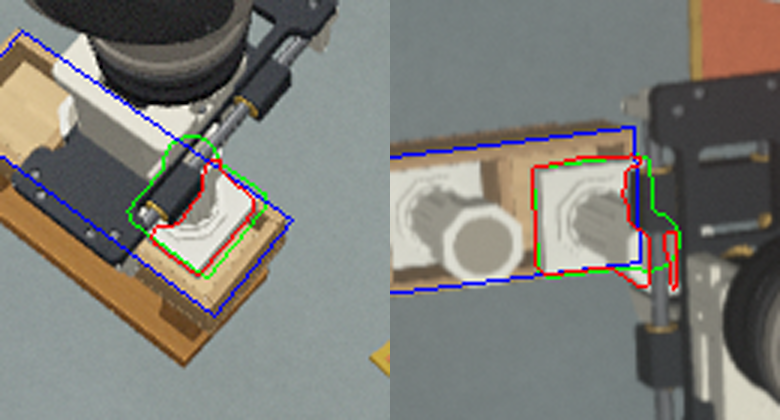

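In the top view (right panel) the foot mask matches the expected outline to about 1 px. In the side view (left panel) foot and crate are both shifted about 2.5 px the same way, so that is side camera bias. I'll put numbers on the top-view offset.

```bash
cat > m5.py <<'E'
from look import *
import sys
obj,sg=sys.argv[1],float(sys.argv[2])
s=observe(); R=Ro.from_euler("xyz",s["tool_rot"]); cR=cra(CR)[:3,:3]
E=T(*(np.array(s["tool_pos"])+R.apply([0,0,.1525])),R*Ro.from_euler("x",np.pi))
L=np.linalg.inv(cellM(sg))@E; print("expected foot in cell mm",np.round(L[:3,3]*1e3,1),"crate-frame axis",np.round(L[:3,2],3))
def mk(v):
    M=E.copy(); M[:3,3]+=cR@[v[0],v[1],0]; M[:3,:3]=M[:3,:3]@Ro.from_euler("z",v[2]).as_matrix(); return M
for n in("top","side"):
    p=read_camera(n); m=mask(p,obj); c=proj(p,[E[:3,3]])[0]
    g=np.mgrid[:400,:640]
    ig=(g[1]>c[0]+12)|(g[1]<c[0]-40) if n=="top" else (g[0]<c[1]+2)
    print(n,*fit([(p,m*~ig)],PED[:2],mk,[0,0,0],[.003,.003,.03],{p["shot"]:ig}))
# crate inner rim check in top: pitch free
p=read_camera("top")
E
python3 m5.py standing -1
```

```text
expected foot in cell mm [ 1.1 -0.5 76.9] crate-frame axis [-0.002  0.002  1.   ]
top [ 0.00137478 -0.00212658 -0.04276961] 0.031137399609290208
side [ 0.00083743  0.00284929 -0.04480481] 0.10090919049183919
```

```bash
sed -i 's/c\[0\]+12/c[0]+1/' m5.py; python3 m5.py standing -1
```

```text
expected foot in cell mm [ 0.3  0.1 75.7] crate-frame axis [-0.001  0.001  1.   ]
top [ 0.00095488 -0.00235939 -0.01535159] 0.04816157110553542
side [ 0.00124404  0.00191755 -0.06683058] 0.12609511889862327
```

Emit:
arm_command(
  series=[
    {"x":2,"y":-1.8,"z":6,"rx":0,"ry":0,"rz":0},
    {"x":2,"y":-1.8,"z":14,"rx":0,"ry":0,"rz":0},
    {"x":2,"y":-1.8,"z":20,"rx":0,"ry":0,"rz":0},
    {"x":2,"y":-1.8,"z":24,"rx":0,"ry":0,"rz":0},
    {"x":2,"y":-1.8,"z":24,"rx":0,"ry":0,"rz":0},
    {"x":2,"y":-1.8,"z":24,"rx":0,"ry":0,"rz":0},
  ],
)

```text
time: 8.1
tool_pos: [0.4964, -0.2682, 0.2541]
tool_rot: [2.841, -0.0, 1.719]
contact_force: [-0.7, -0.3, -3.5]
opening: 0.0435
grip_force: 40.0
```

```bash
python3 m5.py standing -1; python3 - <<'E'
from look import *
s=observe(); print(np.round(s["contact_force"],2),np.round(s["torque"],3))
p=read_camera("top"); q=read_camera("side")
cv2.imwrite("pics/h2.png",np.hstack([cv2.resize(p["pixels"][150:230,430:520],(450,400),interpolation=2),cv2.resize(q["pixels"][225:315,370:450],(350,400),interpolation=2)]))
E
```

```text
expected foot in cell mm [-1.7  2.2 51.1] crate-frame axis [-0. -0.  1.]
top [ 0.00304041 -0.00021565  0.03899383] 0.038748410374707956
side [ 0.00194218  0.0029841  -0.0365114 ] 0.1231649069884364
[-0.33  0.26 -3.92] [-0.134  0.445 -0.002]
```

View pics/h2.png

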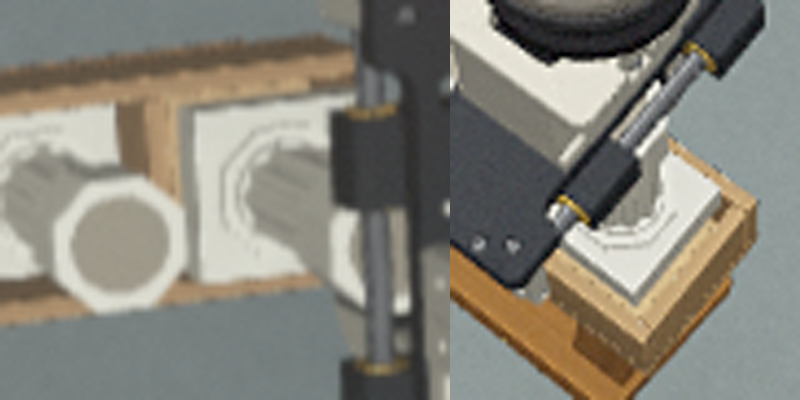

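Emit:
arm_command(
  series=[
    {"x":0,"y":-0.3,"z":2,"rx":0,"ry":0,"rz":0},
    {"x":0,"y":-0.5,"z":4,"rx":0,"ry":0,"rz":0},
    {"x":0,"y":-0.5,"z":6,"rx":0,"ry":0,"rz":0},
    {"x":0,"y":-0.5,"z":8,"rx":0,"ry":0,"rz":0},
    {"x":0,"y":-0.5,"z":9,"rx":0,"ry":0,"rz":0},
    {"x":0,"y":-0.5,"z":10,"rx":0,"ry":0,"rz":0},
    {"x":0,"y":-0.5,"z":10,"rx":0,"ry":0,"rz":0},
  ],
)

```text
time: 9.15
tool_pos: [0.4988, -0.2678, 0.2444]
tool_rot: [2.841, -0.0, 1.719]
contact_force: [-0.3, -0.9, -2.9]
opening: 0.0435
grip_force: 40.0
```

No contact yet, so I continue.

Emit:
arm_command(
  series=[
    {"x":0,"y":0,"z":1.5,"rx":0,"ry":0,"rz":0},
    {"x":0,"y":0,"z":3,"rx":0,"ry":0,"rz":0},
    {"x":0,"y":0,"z":4.5,"rx":0,"ry":0,"rz":0},
    {"x":0,"y":0,"z":6,"rx":0,"ry":0,"rz":0},
    {"x":0,"y":0,"z":6,"rx":0,"ry":0,"rz":0},
  ],
)

```text
time: 9.65
tool_pos: [0.5005, -0.2675, 0.2385]
tool_rot: [2.842, -0.0, 1.719]
contact_force: [-0.4, -0.1, -3.8]
opening: 0.0433
grip_force: 40.0
```

Emit:
arm_command(
  series=[
    {"x":0,"y":0,"z":1.5,"rx":0,"ry":0,"rz":0},
    {"x":0,"y":0,"z":3,"rx":0,"ry":0,"rz":0},
    {"x":0,"y":0,"z":4.5,"rx":0,"ry":0,"rz":0},
    {"x":0,"y":0,"z":5,"rx":0,"ry":0,"rz":0},
    {"x":0,"y":0,"z":5,"rx":0,"ry":0,"rz":0},
  ],
)

```text
time: 10.15
tool_pos: [0.502, -0.2673, 0.2339]
tool_rot: [2.841, -0.0, 1.719]
contact_force: [-0.3, -0.8, -3.2]
opening: 0.044
grip_force: 40.0
```

Emit:
arm_command(
  series=[
    {"x":0,"y":0,"z":1.5,"rx":0,"ry":0,"rz":0},
    {"x":0,"y":0,"z":3,"rx":0,"ry":0,"rz":0},
    {"x":0,"y":0,"z":4.5,"rx":0,"ry":0,"rz":0},
    {"x":0,"y":0,"z":6,"rx":0,"ry":0,"rz":0},
    {"x":0,"y":0,"z":6,"rx":0,"ry":0,"rz":0},
  ],
)

```text
time: 10.65
tool_pos: [0.5037, -0.267, 0.228]
tool_rot: [2.842, -0.0, 1.719]
contact_force: [-1.1, 0.4, -3.7]
opening: 0.0439
grip_force: 40.0
```

Emit:
arm_command(
  series=[
    {"x":0,"y":0,"z":1,"rx":0,"ry":0,"rz":0},
    {"x":0,"y":0,"z":2,"rx":0,"ry":0,"rz":0},
    {"x":0,"y":0,"z":3,"rx":0,"ry":0,"rz":0},
    {"x":0,"y":0,"z":3,"rx":0,"ry":0,"rz":0},
  ],
)

```text
time: 11.05
tool_pos: [0.5046, -0.2669, 0.2252]
tool_rot: [2.841, -0.0, 1.719]
contact_force: [-0.2, -0.4, -3.3]
opening: 0.0436
grip_force: 40.0
```

Emit:
arm_command(
  series=[
    {"x":0,"y":0,"z":1,"rx":0,"ry":0,"rz":0},
    {"x":0,"y":0,"z":2,"rx":0,"ry":0,"rz":0},
    {"x":0,"y":0,"z":2,"rx":0,"ry":0,"rz":0},
  ],
)

```text
time: 11.35
tool_pos: [0.5052, -0.2668, 0.2234]
tool_rot: [2.841, -0.0, 1.719]
contact_force: [0.1, -0.1, -2.6]
opening: 0.0438
grip_force: 40.0
```

Emit:
arm_command(
  series=[
    {"x":0,"y":0,"z":1,"rx":0,"ry":0,"rz":0},
    {"x":0,"y":0,"z":1.5,"rx":0,"ry":0,"rz":0},
    {"x":0,"y":0,"z":1.5,"rx":0,"ry":0,"rz":0},
  ],
)

```text
time: 11.65
tool_pos: [0.5056, -0.2667, 0.222]
tool_rot: [2.841, -0.0, 1.719]
contact_force: [0.7, 0.7, -3.4]
opening: 0.0436
grip_force: 40.0
```

Emit:
arm_command(
  series=[
    {"x":0,"y":0,"z":1,"rx":0,"ry":0,"rz":0},
    {"x":0,"y":0,"z":1.5,"rx":0,"ry":0,"rz":0},
    {"x":0,"y":0,"z":1.5,"rx":0,"ry":0,"rz":0},
  ],
)

```text
time: 11.95
tool_pos: [0.5061, -0.2667, 0.2205]
tool_rot: [2.841, -0.0, 1.719]
contact_force: [0.0, 0.2, -3.2]
opening: 0.0439
grip_force: 40.0
```

Emit:
arm_command(
  series=[
    {"x":0,"y":0,"z":1,"rx":0,"ry":0,"rz":0},
    {"x":0,"y":0,"z":1.5,"rx":0,"ry":0,"rz":0},
    {"x":0,"y":0,"z":1.5,"rx":0,"ry":0,"rz":0},
  ],
)

```text
time: 12.25
tool_pos: [0.5065, -0.2666, 0.2191]
tool_rot: [2.841, -0.0, 1.719]
contact_force: [0.6, 0.7, -3.1]
opening: 0.0437
grip_force: 40.0
```

Emit:
arm_command(
  series=[
    {"x":0,"y":0,"z":1,"rx":0,"ry":0,"rz":0},
    {"x":0,"y":0,"z":1.5,"rx":0,"ry":0,"rz":0},
    {"x":0,"y":0,"z":1.5,"rx":0,"ry":0,"rz":0},
  ],
)

```text
time: 12.55
tool_pos: [0.507, -0.2665, 0.2177]
tool_rot: [2.841, -0.0, 1.719]
contact_force: [-0.5, 0.4, -3.1]
opening: 0.0442
grip_force: 40.0
```

Emit:
arm_command(
  series=[
    {"x":0,"y":0,"z":1,"rx":0,"ry":0,"rz":0},
    {"x":0,"y":0,"z":1.5,"rx":0,"ry":0,"rz":0},
    {"x":0,"y":0,"z":1.5,"rx":0,"ry":0,"rz":0},
  ],
)

```text
time: 12.85
tool_pos: [0.5074, -0.2665, 0.2163]
tool_rot: [2.841, -0.0, 1.719]
contact_force: [0.1, -0.3, -2.2]
opening: 0.0438
grip_force: 40.0
```

Emit:
arm_command(
  series=[
    {"x":0,"y":0,"z":0.6,"rx":0,"ry":0,"rz":0},
    {"x":0,"y":0,"z":1.2,"rx":0,"ry":0,"rz":0},
    {"x":0,"y":0,"z":1.2,"rx":0,"ry":0,"rz":0},
  ],
)

```text
time: 13.15
tool_pos: [0.5077, -0.2665, 0.2151]
tool_rot: [2.841, -0.0, 1.719]
contact_force: [-0.4, 1.1, -3.1]
opening: 0.0437
grip_force: 40.0
```

Emit:
arm_command(
  series=[
    {"x":0,"y":0,"z":0.8,"rx":0,"ry":0,"rz":0},
    {"x":0,"y":0,"z":1.5,"rx":0,"ry":0,"rz":0},
    {"x":0,"y":0,"z":1.5,"rx":0,"ry":0,"rz":0},
  ],
)

```text
time: 13.45
tool_pos: [0.5081, -0.2666, 0.2143]
tool_rot: [2.841, 0.0, 1.719]
contact_force: [-4.3, 0.6, 4.1]
opening: 0.0441
grip_force: 40.0
```

Emit:
arm_command(
  series=[
    {"x":0,"y":0,"z":0,"rx":0,"ry":0,"rz":0},
    {"x":0,"y":0,"z":0,"rx":0,"ry":0,"rz":0},
    {"x":0,"y":0,"z":0,"rx":0,"ry":0,"rz":0},
    {"x":0,"y":0,"z":0,"rx":0,"ry":0,"rz":0},
  ],
  hand=70,
)

```text
time: 13.85
tool_pos: [0.5084, -0.2664, 0.2138]
tool_rot: [2.841, 0.0, 1.719]
contact_force: [0.3, 0.5, 0.0]
opening: 0.0687
grip_force: 0.0
```

Emit:
arm_command(
  series=[
    {"x":0,"y":0,"z":-10,"rx":0,"ry":0,"rz":0},
    {"x":0,"y":0,"z":-35,"rx":0,"ry":0,"rz":0},
    {"x":0,"y":0,"z":-75,"rx":0,"ry":0,"rz":0},
    {"x":0,"y":0,"z":-120,"rx":0,"ry":0,"rz":0},
    {"x":0,"y":0,"z":-150,"rx":0,"ry":0,"rz":0},
  ],
  hand=91.8,
)

```text
time: 14.35
tool_pos: [0.4638, -0.2732, 0.3609]
tool_rot: [2.839, 0.003, 1.719]
contact_force: [0.1, -1.2, 0.3]
opening: 0.0914
grip_force: 0.0
```

```bash
cat >> look.py <<'E'
A=np.radians(45)
Q=Ro.from_matrix(np.c_[[np.cos(A),0,np.sin(A)],[0,-1,0],[np.sin(A),0,-np.cos(A)]])  # tool in pedestal frame
def grasp(M,g=.107,back=0):
    R=Ro.from_matrix(M[:3,:3])*Q; gp=M[:3,3]+M[:3,2]*g
    return gp-R.apply([0,0,.047+back]),R
E
python3 - <<'E'
from look import *
s=observe(); print(s["qpos"].round(2) if hasattr(s["qpos"],"round") else s["qpos"])
print(np.linalg.det(Q.as_matrix()))
M=fal([.589,.0765,2.758])
for b in(.09,0):
    p,R=grasp(M,back=b); print(np.round(p,4),R.as_euler("xyz").round(3),R.apply([0,0,1]).round(3),row(p,R,s))
M2=cellM(1)@T(0,0,.075,Ro.from_euler("z",np.pi)); p,R=grasp(M2); print("place",p.round(4),R.as_euler("xyz").round(3),R.apply([0,0,1]).round(3))
P=read_camera("top"); m=mask(P,"standing"); 
if m is not None:
    C=cellM(-1)
    f=lambda v:C@T(v[0],v[1],.009,Ro.from_euler("ZYX",[v[2],v[3],v[4]]))
    print(fit([(P,m)],PED,f,[0,0,0,0,0],[.003,.003,.03,.03,.03]), m.sum())
E
```

```text
[-0.79  0.22  1.53  0.26  1.21 -1.01]
0.9999999999999999
[0.4296 0.1408 0.1763] [3.142 0.524 2.758] [ 0.464 -0.187 -0.866] ([415.2, -28.6, 183.0], [-0.17, -17.93, -61.3])
[0.4714 0.124  0.0984] [3.142 0.524 2.758] [ 0.464 -0.187 -0.866] ([392.6, -14.8, 269.0], [-0.17, -17.93, -61.3])
place [ 0.5039 -0.1156  0.2756] [-3.142 -0.485 -2.994] [-0.461 -0.069 -0.884]
(array([-0.00336999, -0.01016077,  0.01282779,  0.03229335, -0.10844075]), np.float64(0.09857409364277982)) 1503
```

Emit:
arm_command(
  series=[
    {"x":50,"y":-3,"z":0,"rx":0,"ry":-2,"rz":-7.5},
    {"x":98,"y":-7,"z":10,"rx":0,"ry":-4,"rz":-15},
    {"x":145,"y":-10,"z":25,"rx":0,"ry":-7,"rz":-23},
    {"x":190,"y":-13,"z":45,"rx":0,"ry":-9,"rz":-31},
    {"x":235,"y":-16,"z":65,"rx":0,"ry":-11,"rz":-38},
    {"x":280,"y":-19,"z":90,"rx":0,"ry":-13,"rz":-46},
    {"x":322,"y":-22,"z":115,"rx":-0.2,"ry":-15,"rz":-53},
    {"x":365,"y":-25,"z":145,"rx":-0.2,"ry":-18,"rz":-61.3},
    {"x":415,"y":-28.5,"z":183,"rx":-0.2,"ry":-17.9,"rz":-61.3},
    {"x":415,"y":-28.5,"z":183,"rx":-0.2,"ry":-17.9,"rz":-61.3},
    {"x":415,"y":-28.5,"z":183,"rx":-0.2,"ry":-17.9,"rz":-61.3},
    {"x":415,"y":-28.5,"z":183,"rx":-0.2,"ry":-17.9,"rz":-61.3},
    {"x":415,"y":-28.5,"z":183,"rx":-0.2,"ry":-17.9,"rz":-61.3},
  ],
)

```text
time: 15.75
tool_pos: [0.4298, 0.1409, 0.1743]
tool_rot: [3.139, 0.52, 2.756]
contact_force: [-0.9, 0.5, 0.1]
opening: 0.0917
grip_force: 0.0
```

```bash
python3 - <<'E'
from look import *
s=observe(); print(s["time"],s["tool_pos"],s["tool_rot"],s["qpos"])
w=read_camera("wrist"); m=mask(w,"fallen"); 
if m is not None: print("wrist",m.sum(),fit([(w,m)],PED,fal,[.589,.0765,2.758],[.005,.005,.05]))
P=[read_camera(n) for n in("top","side")]
for p in P[:1]:
    m=mask(p,"standing")
    print(m.sum() if m is not None else None,[np.round(a["point"],4) for a in mark_of(p,"standing")],[np.round(a["point"],4) for a in mark_of(p,"packed")])
cv2.imwrite("pics/chk.png",np.hstack([cv2.resize(P[0]["pixels"][145:230,365:520],(480,264),interpolation=2),cv2.resize(P[1]["pixels"][200:320,320:450],(286,264),interpolation=2)]))
E
```

```text
15.75 [0.4298219  0.14093888 0.1743432 ] [3.13869295 0.52023979 2.75642535] [ 0.32840879  0.28206266  2.13741119 -0.83928597  0.44923095 -0.13996416]
wrist 5070 (array([0.5874775 , 0.07665169, 2.75315454]), np.float64(0.3292145260471052))
1564 [array([ 0.5543, -0.2613,  0.0702])] [array([ 0.543 , -0.1867,  0.0663]), array([0.4469, 0.2818, 0.0017])]
```

View pics/chk.png

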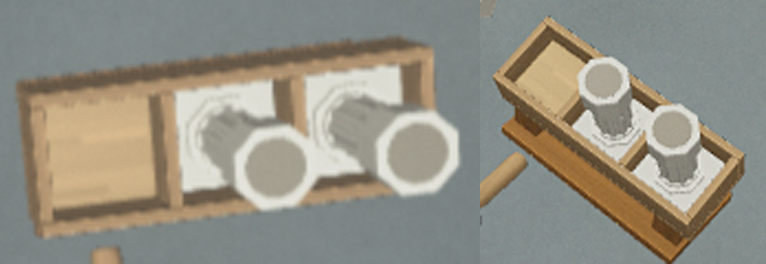

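Top and side views both show the standing pedestal seated square in the right cell, parallel to the packed one. Next I advance to the fallen one.

Emit:
arm_command(
  series=[
    {"x":0,"y":0,"z":25,"rx":0,"ry":0,"rz":0},
    {"x":0,"y":0,"z":50,"rx":0,"ry":0,"rz":0},
    {"x":0,"y":0,"z":70,"rx":0,"ry":0,"rz":0},
    {"x":0,"y":0,"z":82,"rx":0,"ry":0,"rz":0},
    {"x":0,"y":0,"z":90,"rx":0,"ry":0,"rz":0},
    {"x":0,"y":0,"z":90,"rx":0,"ry":0,"rz":0},
    {"x":0,"y":0,"z":90,"rx":0,"ry":0,"rz":0},
  ],
)

```text
time: 16.8
tool_pos: [0.4796, 0.1279, 0.1126]
tool_rot: [-3.14, 0.49, 2.757]
contact_force: [0.4, -0.5, -0.3]
opening: 0.0918
grip_force: 0.0
```

```bash
python3 - <<'E'
from look import *
s=observe(); print(s["time"],s["qpos"],s["contact_force"])
p,R=grasp(fal([.5885,.0767,2.758])); print(row(p,R,s))
E
```

```text
16.8 [ 0.24927398  0.46326162  2.08265003 -0.99568279  0.34037176 -0.02710188] [ 0.35477203 -0.5172168  -0.29095692]
([12.6, -6.7, 9.4], [-0.11, -1.9, -0.04])
```

```bash
sed -i 's/^A=.*/A=np.radians(55)/' look.py; python3 - <<'E'
from look import *
s=observe()
for b in(.02,0):
    p,R=grasp(fal([.5885,.0767,2.758]),back=b); print(p.round(4),R.as_euler("xyz").round(3),row(p,R,s))
E
```

```text
[0.4714 0.124  0.1207] [3.142 0.349 2.758] ([1.6, -6.7, -9.9], [-0.11, 8.1, -0.05])
[0.4778 0.1214 0.1019] [3.142 0.349 2.758] ([4.4, -6.7, 9.9], [-0.11, 8.1, -0.05])
```

Emit:
arm_command(
  series=[
    {"x":1.6,"y":-6.7,"z":-10,"rx":-0.1,"ry":4,"rz":0},
    {"x":1.6,"y":-6.7,"z":-10,"rx":-0.1,"ry":8.1,"rz":0},
    {"x":1.6,"y":-6.7,"z":-10,"rx":-0.1,"ry":8.1,"rz":0},
    {"x":1.6,"y":-6.7,"z":-10,"rx":-0.1,"ry":8.1,"rz":0},
  ],
)

```text
time: 17.2
tool_pos: [0.472, 0.1241, 0.1215]
tool_rot: [3.14, 0.35, 2.756]
contact_force: [0.2, -1.7, 0.7]
opening: 0.0921
grip_force: 0.0
```

```bash
python3 - <<'E'
from look import *
s=observe(); print(s["qpos"].tolist(),s["tool_pos"],s["tool_rot"])
p,R=grasp(fal([.5885,.0767,2.758])); print(row(p,R,s))
E
```

```text
[0.19752135452660935, 0.4309654310674662, 2.0288323864196003, -0.4701903317411263, 0.42643871119523935, -0.5829479928739023] [0.47200425 0.1241058  0.12152714] [3.13975716 0.35024656 2.75601898]
([0.8, -0.4, 20.6], [0.07, 0.07, -0.11])
```

Pose reached, with joint margins. I advance and grip.

Emit:
arm_command(
  series=[
    {"x":0,"y":0,"z":10,"rx":0,"ry":0,"rz":0},
    {"x":0,"y":0,"z":16,"rx":0,"ry":0,"rz":0},
    {"x":0.5,"y":0,"z":20,"rx":0,"ry":0,"rz":0},
    {"x":0.5,"y":0,"z":20,"rx":0,"ry":0,"rz":0},
    {"x":0.5,"y":0,"z":20,"rx":0,"ry":0,"rz":0},
  ],
)

```text
time: 17.7
tool_pos: [0.4773, 0.1217, 0.1011]
tool_rot: [-3.141, 0.348, 2.758]
contact_force: [-0.1, -0.4, -0.5]
opening: 0.0917
grip_force: 0.0
```

Emit:
arm_command(
  series=[
    {"x":0,"y":0,"z":0,"rx":0,"ry":0,"rz":0},
    {"x":0,"y":0,"z":0,"rx":0,"ry":0,"rz":0},
    {"x":0,"y":0,"z":0,"rx":0,"ry":0,"rz":0},
    {"x":0,"y":0,"z":0,"rx":0,"ry":0,"rz":0},
    {"x":0,"y":0,"z":0,"rx":0,"ry":0,"rz":0},
    {"x":0,"y":0,"z":0,"rx":0,"ry":0,"rz":0},
    {"x":0,"y":0,"z":0,"rx":0,"ry":0,"rz":0},
  ],
  hand=38,
  squeeze=55,
)

```text
time: 18.4
tool_pos: [0.4776, 0.1217, 0.1015]
tool_rot: [3.141, 0.349, 2.757]
contact_force: [1.7, 0.5, -0.7]
opening: 0.0437
grip_force: 55.0
```

```bash
python3 - <<'E'
from look import *
s=observe(); print(s["qpos"].tolist(),s["tool_pos"],s["tool_rot"],s["contact_force"],s["opening"])
R=Ro.from_euler("xyz",s["tool_rot"])
w=[read_camera(n) for n in("top","side")]
for p in w:
    m=mask(p,"fallen")
    if m is None: print("none"); continue
    c=proj(p,[[.495,.115,.06]])[0]; g=np.mgrid[:400,:640]; ig=np.hypot(g[0]-c[1],g[1]-c[0])<28   # drop the gripped end
    print(m.sum(),fit([(p,m*~ig)],PED,fal,[.5885,.0767,2.758],[.004,.004,.04],{p["shot"]:ig}))
# pedestal in tool frame, if still as lay
M=fal([.5885,.0767,2.758]); rel=R.inv()*Ro.from_matrix(M[:3,:3]); print((R.inv().apply(M[:3,3]-s["tool_pos"])*1e3).round(1), rel.as_euler("xyz",degrees=True).round(1))
E
```

```text
[0.18934113995005325, 0.47723210315980225, 2.0319286745011698, -0.5197747175416632, 0.3822065931176318, -0.5368534164156336] [0.47760178 0.12167475 0.10151262] [3.14117883 0.34892673 2.7571043 ] [ 1.70439086  0.48358157 -0.69085308] 0.04368471057551456
1328 (array([0.59028588, 0.07605118, 2.78065929]), np.float64(0.0627407600208225))
684 (array([0.58840856, 0.07741272, 2.70905396]), np.float64(0.07467914438502674))
[-8.800e+01 -1.000e-01  1.081e+02] [-1.8e+02 -5.5e+01 -1.0e-01]
```

```bash
python3 - <<'E'
from look import *
s=observe(); R0=Ro.from_euler("xyz",s["tool_rot"])
Mr=cellM(-1); Rt=Ro.from_euler("xyz",[2.841,0,1.719]); f=np.array([.5081,-.2666,.2143])+Rt.apply([0,0,.1525]); print("standing final in cell",(np.linalg.inv(Mr)@np.r_[f,1])[:3]*1e3)
for h in(.125,.075):
    M=cellM(1)@T(-.002,.001,h,Ro.from_euler("z",np.pi)); p,R=grasp(M); print(h,p.round(4),R.as_euler("xyz").round(3),row(p,R,s))
up1=R0.inv().apply([0,0,.12])*1e3; print("up120",up1.round(1))
for k in(.33,.67): 
    print(k,(Ro.from_rotvec(k*(R0.inv()*R).as_rotvec())).as_rotvec(degrees=True).round(1))
E
```

```text
standing final in cell [-2.13728702  2.02472317  9.55353397]
0.125 [ 0.4941 -0.116   0.3183] [-3.142 -0.66  -2.994] ([-172.3, -214.1, -168.1], [4.95, 56.39, -31.42])
0.075 [ 0.5087 -0.1139  0.2706] [-3.142 -0.66  -2.994] ([-167.9, -206.7, -118.9], [4.95, 56.39, -31.42])
up120 [-4.100e+01  1.000e-01 -1.128e+02]
0.33 [  1.6  18.6 -10.4]
0.67 [  3.3  37.8 -21.1]
```

Emit:
arm_command(
  series=[
    {"x":-4,"y":0,"z":-11,"rx":0,"ry":0,"rz":0},
    {"x":-12,"y":0,"z":-33,"rx":0,"ry":0,"rz":0},
    {"x":-25,"y":0,"z":-70,"rx":0,"ry":0,"rz":0},
    {"x":-41,"y":0,"z":-113,"rx":0,"ry":0,"rz":0},
    {"x":-56,"y":-24,"z":-119,"rx":0.6,"ry":6.3,"rz":-3.5},
    {"x":-70,"y":-48,"z":-125,"rx":1.1,"ry":12.5,"rz":-7},
    {"x":-85,"y":-71,"z":-131,"rx":1.6,"ry":18.8,"rz":-10.5},
    {"x":-99,"y":-95,"z":-138,"rx":2.2,"ry":25,"rz":-14},
    {"x":-114,"y":-119,"z":-144,"rx":2.7,"ry":31.3,"rz":-17.5},
    {"x":-128,"y":-143,"z":-150,"rx":3.3,"ry":37.6,"rz":-21},
    {"x":-143,"y":-166,"z":-156,"rx":3.8,"ry":43.9,"rz":-24.4},
    {"x":-158,"y":-190,"z":-162,"rx":4.4,"ry":50.1,"rz":-27.9},
    {"x":-172,"y":-214,"z":-168,"rx":4.95,"ry":56.4,"rz":-31.4},
    {"x":-172,"y":-214,"z":-168,"rx":4.95,"ry":56.4,"rz":-31.4},
    {"x":-170,"y":-210,"z":-140,"rx":4.95,"ry":56.4,"rz":-31.4},
    {"x":-168,"y":-206.7,"z":-119,"rx":4.95,"ry":56.4,"rz":-31.4},
    {"x":-168,"y":-206.7,"z":-119,"rx":4.95,"ry":56.4,"rz":-31.4},
    {"x":-168,"y":-206.7,"z":-119,"rx":4.95,"ry":56.4,"rz":-31.4},
  ],
)

```text
time: 20.4
tool_pos: [0.5084, -0.1136, 0.2707]
tool_rot: [3.141, -0.661, -2.994]
contact_force: [0.3, -0.1, -3.3]
opening: 0.0437
grip_force: 55.0
```

```bash
cat > m6.py <<'E'
from look import *
s=observe(); R=Ro.from_euler("xyz",s["tool_rot"]); print(s["time"],s["tool_pos"].round(4),np.round(s["contact_force"],1),np.round(s["qpos"],2))
Mr=R*Q.inv(); E=T(*(np.array(s["tool_pos"])+R.apply([-.0876,0,.1084])),Mr)
L=np.linalg.inv(cellM(1))@E; print("expected in cell mm",(L[:3,3]*1e3).round(1),L[:3,2].round(3))
cR=cra(CR)[:3,:3]; G=(E@np.r_[0,0,.107,1])[:3]
def mk(v): # shift in crate x,y ; pitch about closing axis through grip point
    M=E.copy(); D=cR@Ro.from_euler("y",v[2]).as_matrix()@cR.T
    M[:3,:3]=D@M[:3,:3]; M[:3,3]=G+D@(E[:3,3]-G)+cR@[v[0],v[1],0]; return M
o=[]
for n in("top","side"):
    p=read_camera(n); m=mask(p,"fallen"); im=p["pixels"].copy(); c=proj(p,[E[:3,3]])[0].astype(int)
    cv2.drawContours(im,cv2.findContours((sil(p,PED,E)>.5).astype(np.uint8),0,2)[0],-1,(0,255,0),1)
    if m is not None:
        cv2.drawContours(im,cv2.findContours(m.astype(np.uint8),0,2)[0],-1,(0,0,255),1)
        h=proj(p,[G])[0]; g=np.mgrid[:400,:640]
        d=(g[1]-h[0])*(c[0]-h[0])+(g[0]-h[1])*(c[1]-h[1]); ig=d<.35*((c-h)**2).sum()
        vis=cv2.dilate(m.astype(np.uint8),np.ones((5,5)))>0
        print(n,m.sum(),*[np.round(a,4) for a in fit([(p,m*~ig)],PED,mk,[0,0,0],[.003,.003,.05],{p["shot"]:ig})])
    o.append(cv2.resize(im[c[1]-65:c[1]+65,c[0]-65:c[0]+65],(390,390),interpolation=2))
cv2.imwrite("pics/f1.png",np.hstack(o))
E
python3 m6.py
```

```text
20.4 [ 0.5084 -0.1136  0.2707] [ 0.3 -0.1 -3.3] [-0.25  0.67  1.19 -0.25  1.9  -1.98]
expected in cell mm [-2.4  1.4 75.2] [ 0.001 -0.     1.   ]
side 1346 [ 0.0001  0.0014 -0.0043] 0.1636
```

View pics/f1.png

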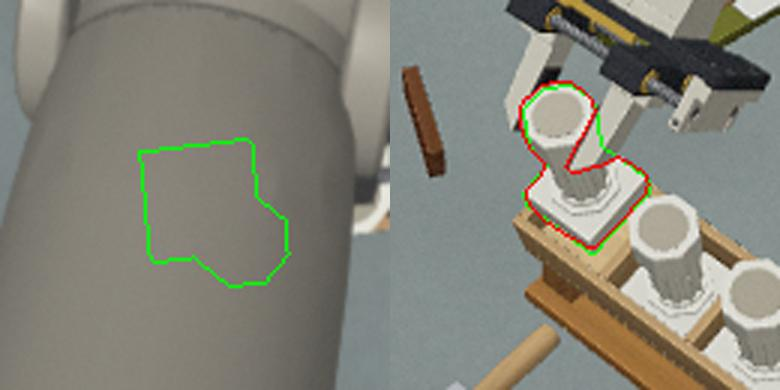

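The arm blocks the top camera. In the side view (right panel) the expected outline matches the mask well, so the grip held. I'll now use the packed and placed pedestals as references in the same side view.

```bash
cat > m7.py <<'E'
from look import *
for n in("side","top"):
    p=read_camera(n)
    for q,sg,h in(("packed",0,0.),("standing",-1,.0095)):
        m=mask(p,q)
        if m is None: print(n,q,None); continue
        C=cellM(sg); g=np.mgrid[:400,:640]
        c0=proj(p,[(C@[0,0,h+.12,1])[:3]])[0]; c1=proj(p,[(C@[0,0,h+.02,1])[:3]])[0]
        d=(g[1]-c0[0])*(c1[0]-c0[0])+(g[0]-c0[1])*(c1[1]-c0[1]); ig=d>.8*((c1-c0)**2).sum()
        for hh in (h,h+.004):
            print(n,q,m.sum(),"h",hh,*[np.round(a,4) for a in fit([(p,m*~ig)],PED[1:],lambda v:C@T(v[0],v[1],hh,np.eye(3)),[0,0],[.003,.003],{p["shot"]:ig})])
E
python3 m7.py
```

```text
side packed 1035 h 0.0 [-0.0011  0.0046] 0.1712
side packed 1035 h 0.004 [-0.0022  0.0031] 0.1704
side standing 1198 h 0.0095 [-0.0017  0.0045] 0.1333
side standing 1198 h 0.0135 [-0.0029  0.0032] 0.1328
top packed None
top standing 732 h 0.0095 [-0.      0.0023] 0.3584
top standing 732 h 0.0135 [0.001 0.004] 0.3634
```

Emit:
arm_command(
  series=[
    {"x":-7,"y":1.6,"z":4,"rx":0,"ry":0,"rz":0},
    {"x":-14,"y":1.6,"z":8.8,"rx":0,"ry":0,"rz":0},
    {"x":-20.1,"y":1.6,"z":13.1,"rx":0,"ry":0,"rz":0},
    {"x":-20.1,"y":1.6,"z":13.1,"rx":0,"ry":0,"rz":0},
    {"x":-21.7,"y":1.6,"z":14.2,"rx":0,"ry":0,"rz":0},
    {"x":-23.4,"y":1.6,"z":15.4,"rx":0,"ry":0,"rz":0},
    {"x":-25,"y":1.6,"z":16.5,"rx":0,"ry":0,"rz":0},
    {"x":-26.7,"y":1.6,"z":17.7,"rx":0,"ry":0,"rz":0},
    {"x":-28.3,"y":1.6,"z":18.8,"rx":0,"ry":0,"rz":0},
    {"x":-28.3,"y":1.6,"z":18.8,"rx":0,"ry":0,"rz":0},
  ],
)

```text
time: 21.9
tool_pos: [0.5191, -0.1108, 0.2382]
tool_rot: [3.142, -0.661, -2.994]
contact_force: [0.5, -0.7, -4.1]
opening: 0.0435
grip_force: 55.0
```

Emit:
arm_command(
  series=[
    {"x":-1.2,"y":0,"z":0.9,"rx":0,"ry":0,"rz":0},
    {"x":-2.5,"y":0,"z":1.7,"rx":0,"ry":0,"rz":0},
    {"x":-3.7,"y":0,"z":2.6,"rx":0,"ry":0,"rz":0},
    {"x":-4.9,"y":0,"z":3.4,"rx":0,"ry":0,"rz":0},
    {"x":-4.9,"y":0,"z":3.4,"rx":0,"ry":0,"rz":0},
  ],
)

```text
time: 22.4
tool_pos: [0.5209, -0.1105, 0.2325]
tool_rot: [3.141, -0.661, -2.994]
contact_force: [0.0, 1.0, -3.2]
opening: 0.0435
grip_force: 55.0
```

Emit:
arm_command(
  series=[
    {"x":-1.2,"y":0,"z":0.9,"rx":0,"ry":0,"rz":0},
    {"x":-2.5,"y":0,"z":1.7,"rx":0,"ry":0,"rz":0},
    {"x":-3.7,"y":0,"z":2.6,"rx":0,"ry":0,"rz":0},
    {"x":-4.9,"y":0,"z":3.4,"rx":0,"ry":0,"rz":0},
    {"x":-4.9,"y":0,"z":3.4,"rx":0,"ry":0,"rz":0},
  ],
)

```text
time: 22.9
tool_pos: [0.5227, -0.1103, 0.2269]
tool_rot: [3.142, -0.661, -2.994]
contact_force: [-0.1, 0.2, -4.3]
opening: 0.0433
grip_force: 55.0
```

Emit:
arm_command(
  series=[
    {"x":-1.2,"y":0,"z":0.9,"rx":0,"ry":0,"rz":0},
    {"x":-2.5,"y":0,"z":1.7,"rx":0,"ry":0,"rz":0},
    {"x":-3.7,"y":0,"z":2.6,"rx":0,"ry":0,"rz":0},
    {"x":-4.9,"y":0,"z":3.4,"rx":0,"ry":0,"rz":0},
    {"x":-4.9,"y":0,"z":3.4,"rx":0,"ry":0,"rz":0},
  ],
)

```text
time: 23.4
tool_pos: [0.5244, -0.11, 0.2212]
tool_rot: [3.142, -0.661, -2.994]
contact_force: [0.2, -0.8, -5.0]
opening: 0.0434
grip_force: 55.0
```

Emit:
arm_command(
  series=[
    {"x":-0.8,"y":0,"z":0.6,"rx":0,"ry":0,"rz":0},
    {"x":-1.2,"y":0,"z":0.9,"rx":0,"ry":0,"rz":0},
    {"x":-1.2,"y":0,"z":0.9,"rx":0,"ry":0,"rz":0},
  ],
)

```text
time: 23.7
tool_pos: [0.5248, -0.11, 0.2199]
tool_rot: [-3.141, -0.66, -2.994]
contact_force: [0.9, 0.7, -4.4]
opening: 0.0436
grip_force: 55.0
```

Emit:
arm_command(
  series=[
    {"x":-0.8,"y":0,"z":0.6,"rx":0,"ry":0,"rz":0},
    {"x":-1.2,"y":0,"z":0.9,"rx":0,"ry":0,"rz":0},
    {"x":-1.2,"y":0,"z":0.9,"rx":0,"ry":0,"rz":0},
  ],
)

```text
time: 24.0
tool_pos: [0.5252, -0.1099, 0.2188]
tool_rot: [-3.141, -0.66, -2.994]
contact_force: [-0.3, -0.4, -1.4]
opening: 0.0437
grip_force: 55.0
```

Emit:
arm_command(
  series=[
    {"x":0,"y":0,"z":0,"rx":0,"ry":0,"rz":0},
  ],
)

```text
time: 24.1
tool_pos: [0.5252, -0.1099, 0.2188]
tool_rot: [-3.141, -0.66, -2.994]
contact_force: [-0.3, 0.8, -1.1]
opening: 0.0436
grip_force: 55.0
```

```bash
sed -i 's/^o=\[\]/o=[]; print("torque",np.round(s["torque"],3))/' m6.py; python3 m6.py
```

```text
24.1 [ 0.5252 -0.1099  0.2188] [-0.3  0.8 -1.1] [-0.24  0.74  1.19 -0.24  1.82 -1.94]
expected in cell mm [-1.3  2.4 20.6] [0. 0. 1.]
torque [ 0.076 -0.377  0.026]
side 998 [-0.019   0.0117 -0.2093] 0.3177
```

Emit:
arm_command(
  series=[
    {"x":-0.4,"y":0,"z":0.3,"rx":0,"ry":0,"rz":0},
    {"x":-0.7,"y":0,"z":0.5,"rx":0,"ry":0,"rz":0},
    {"x":-0.7,"y":0,"z":0.5,"rx":0,"ry":0,"rz":0},
  ],
)

```text
time: 24.6
tool_pos: [0.5253, -0.1099, 0.2186]
tool_rot: [-3.141, -0.661, -2.995]
contact_force: [-0.5, -0.2, 5.8]
opening: 0.0432
grip_force: 55.0
```

Force rises to 10 N with almost no sideways part and the foot is well inside the cell, so this is the floor. I release with a small opening, because the packed head is close to the finger.

Emit:
arm_command(
  series=[
    {"x":0.3,"y":0,"z":-0.2,"rx":0,"ry":0,"rz":0},
    {"x":0.3,"y":0,"z":-0.2,"rx":0,"ry":0,"rz":0},
    {"x":0.3,"y":0,"z":-0.2,"rx":0,"ry":0,"rz":0},
    {"x":0.3,"y":0,"z":-0.2,"rx":0,"ry":0,"rz":0},
  ],
  hand=55,
)

```text
time: 25.0
tool_pos: [0.5253, -0.1098, 0.2178]
tool_rot: [3.142, -0.661, -2.994]
contact_force: [-0.3, 0.3, -0.8]
opening: 0.055
grip_force: 0.0
```

```bash
python3 m6.py; python3 - <<'E'
from look import *
p=read_camera("side"); cv2.imwrite("pics/f2.png",cv2.resize(p["pixels"][180:320,310:450],(560,560),interpolation=2))
E
```

```text
25.0 [ 0.5253 -0.1098  0.2178] [-0.3  0.3 -0.8] [-0.24  0.74  1.19 -0.24  1.82 -1.94]
expected in cell mm [-1.4  2.5 19.7] [0.001 0.    1.   ]
torque [ 0.058 -0.294 -0.015]
side 938 [-0.0177  0.0122 -0.2101] 0.445
```

View pics/f2.png

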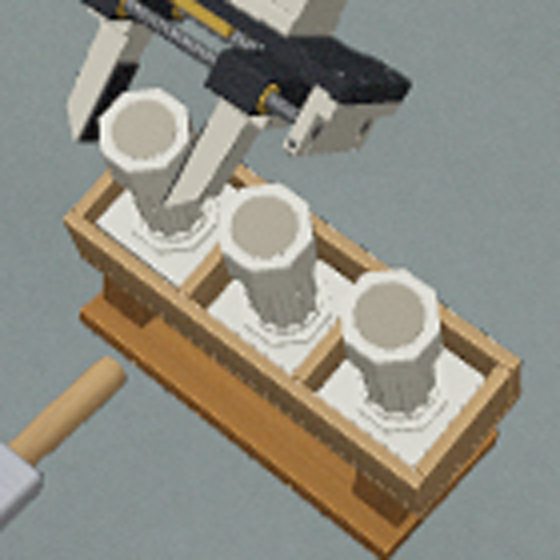

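All three stand in their cells: heads at (145,130), (265,230) and (393,315), the left foot just under the rim on its high floor. The fingers are clear, so I retract.

Emit:
arm_command(
  series=[
    {"x":0,"y":0,"z":-5,"rx":0,"ry":0,"rz":0},
    {"x":0,"y":0,"z":-15,"rx":0,"ry":0,"rz":0},
    {"x":0,"y":0,"z":-30,"rx":0,"ry":0,"rz":0},
    {"x":0,"y":0,"z":-50,"rx":0,"ry":0,"rz":0},
    {"x":0,"y":0,"z":-75,"rx":0,"ry":0,"rz":0},
    {"x":20,"y":0,"z":-95,"rx":0,"ry":0,"rz":0},
    {"x":50,"y":30,"z":-115,"rx":0,"ry":0,"rz":0},
    {"x":60,"y":80,"z":-120,"rx":0,"ry":0,"rz":0},
    {"x":60,"y":130,"z":-120,"rx":0,"ry":0,"rz":0},
    {"x":60,"y":180,"z":-120,"rx":0,"ry":0,"rz":0},
    {"x":60,"y":230,"z":-120,"rx":0,"ry":0,"rz":0},
    {"x":60,"y":270,"z":-120,"rx":0,"ry":0,"rz":0},
    {"x":60,"y":270,"z":-120,"rx":0,"ry":0,"rz":0},
    {"x":60,"y":270,"z":-120,"rx":0,"ry":0,"rz":0},
  ],
)

```text
time: 26.65
tool_pos: [0.5115, 0.1618, 0.3498]
tool_rot: [-3.141, -0.66, -2.992]
contact_force: [-0.3, 0.4, -0.8]
opening: 0.0548
grip_force: 0.0
```

```bash
cat > m8.py <<'E'
from look import *
CRz=[.5485,-.1845,.057,.1485]
for n in("side","top"):
    p=read_camera(n)
    for q,sg,h in(("fallen",1,.0155),("packed",0,0.),("standing",-1,.005)):
        m=mask(p,q); 
        if m is None: print(n,q,None,[np.round(a["point"],3) for a in mark_of(p,q)]); continue
        C=cellM(sg,CRz); g=np.mgrid[:400,:640]
        c0=proj(p,[(C@[0,0,h+.12,1])[:3]])[0]; c1=proj(p,[(C@[0,0,h+.02,1])[:3]])[0]
        d=(g[1]-c0[0])*(c1[0]-c0[0])+(g[0]-c0[1])*(c1[1]-c0[1]); ig=d>.8*((c1-c0)**2).sum()
        r,f=fit([(p,m*~ig)],PED[1:],lambda v:C@T(v[0],v[1],h,Ro.from_euler("XY",[v[2],v[3]])),[0,0,0,0],[.003,.003,.04,.04],{p["shot"]:ig})
        print(n,q,m.sum(),r.round(4),round(f,3))
print(observe()["time"])
E
python3 m8.py
```

```text
side fallen 1046 [-0.0004  0.0021  0.0094 -0.0188] 0.101
side packed 1060 [ 0.0003  0.0026  0.0042 -0.0257] 0.133
side standing 1095 [-0.0122 -0.0086 -0.0809  0.0655] 0.101
top fallen 1451 [0.0005 0.0009 0.0075 0.0005] 0.111
top packed 1459 [ 0.0005  0.002   0.0269 -0.0284] 0.13
top standing 1512 [ 0.0004  0.0039  0.023  -0.0147] 0.14
27.05
```

```bash
python3 - <<'E'
from look import *
p=read_camera("side"); CRz=[.5485,-.1845,.057,.1485]
for q,sg,h in(("packed",0,0.),("standing",-1,.005),("fallen",1,.0155)):
    m=mask(p,q); C=cellM(sg,CRz); g=np.mgrid[:400,:640]
    c0,c1=[proj(p,[(C@[0,0,h+k,1])[:3]])[0] for k in(.12,.02)]
    d=(g[1]-c0[0])*(c1[0]-c0[0])+(g[0]-c0[1])*(c1[1]-c0[1]); ig=d>.9*((c1-c0)**2).sum()
    for k in (0,.002):
        r,f=fit([(p,m*~ig)],PED[1:],lambda v:C@T(.0003,.0026+k,h,Ro.from_euler("XY",v)),[0,0],[.04,.04],{p["shot"]:ig}); print(q,k,r.round(3),round(f,3))
E
```

```text
packed 0 [ 0.005 -0.025] 0.166
packed 0.002 [ 0.023 -0.024] 0.168
standing 0 [ 0.016 -0.05 ] 0.148
standing 0.002 [ 0.033 -0.05 ] 0.15
fallen 0 [ 0.016 -0.025] 0.169
fallen 0.002 [ 0.033 -0.025] 0.169
```

All tilts agree with the packed one to within 0.03 rad, and the robot is clear. I hand in.

```bash
python3 -c "
from cell import *
print(hand_in())"
```

```text
the job is handed in; nothing more can be done
None
```

The job is handed in, result not reported: both pedestals stand released on their false floors, standing one in the right cell and toppled one in the left, within about 2 mm and 0.03 rad of the packed one by camera.

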